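# Throw the battery's toggle terminal clamp shut with the extension bar

## Robot

A 7-joint arm with a two-finger parallel gripper is mounted at the origin on the work surface. World frame = base frame: x ahead of the robot, y to its left, z up, the work surface at z = 0. Lengths are in mm, angles in degrees, forces in N, time in s.
With the tool pointing down it reaches from about 425 to 1025 mm from the base axis. Payload 9.4 kg.
Tool frame: the origin (TCP) lies at the very end of the fingers, on their centre line; the grasp point (between the pads) lies 19 mm behind it; x points along the fingers, y is the direction in which the jaws open and shut, and the axes are right-handed (so a half turn about x gives the same grasp; the last joint's range is limited). The gripper opens to 85 mm and grips with 20 to 120 N. Pads are 22 mm wide; open, the fingers measure 114 mm over their backs; the gripper's body (76 mm by 85 mm) begins 54 mm behind the grasp point. The pads swing forward as they close: fully open they stand 13 mm farther back than shut.
Start: joints at [67.282, 34.337, -0.143, 91.639, 0.103, 54.024, -4.572], TCP at [227.914, -688.244, 231.275] pointing down, gripper open.
Joint ranges: [-147.43, 147.43], [-19.82, 112.94], [-74.19, 73.91], [6.32, 146.72], [-59.91, 239.91], [6.04, 106.73], [-150.56, 150.56]. Speed limits (degrees/s): [127.2, 127.2, 172.46, 172.46, 180, 180, 180].

## Interface

Orientations are given as a 3x3 rotation matrix whose columns are the frame's x, y, z axes.
In Python, from plant import get_obs, snapshot, hand_in gives the robot as it stands.
- The arm moves only by the tool apply_moves, never from a script. Its argument "steps" is one flat list of numbers, 7 for each row, row after row: the opening, from 0 (shut) to 1 (fully open), then the shift along the tool's x, y, z in cm, then the turn, a rotation vector about the tool's x, y, z in degrees. A call has 1 to 12 rows; each row shifts and turns the commanded pose from where the row before left it, along the tool's axes as they then stand; what a row does not reach is not made up. A row lasts 1/8 s, in which the tool goes at most 62.5 mm and 10.7 degrees, less where a joint would pass 70% of its speed; a pose out of reach is approached as far as the arm can. A call is refused whole if a number of a shift passes 6.25 or a number of a turn 10.7, either way. A call with a gripper value outside its range is refused whole. The fingers move at their own pace and stop on an object; the grip force is fixed at half the most. Time passes only in rows, so rows that do not move let the fingers close. It gives the time, the measured TCP pose, the force and the opening at its end, in the units of the state.
- get_obs(): the state, without advancing time (a new reading comes with each control period).
- snapshot(name): name is "scene" or "top" or "wrist"; returns a dict with "frame" (400x640x3 uint8, blue, green, red), "fx", "fy", "cx", "cy" (pixels), "rvec" (rotation vector, rad) and "tvec" (3), from world to camera coordinates, as OpenCV has them. Camera axes: x right, y down, z forward; pixel columns grow to the right and rows downward; lengths in mm; the calibration is good to about 2 mm. A picture is of the moment at which its call begins. There is no depth.
- hand_in(): hands the job in, once; it reports no verdict.
The state is a dict: "clock": time; "q": joint angles; "joint_velocities": joint speeds; "joint_torque": joint torques, N m; "eef_pos": TCP position; "orientation": TCP orientation; "wrist_force": force on the tool from outside, world axes, zero at the start; "ft_torque": the same for the moment, N m; "opening": finger opening in mm.
Only numpy, scipy, OpenCV 4.12 (cv2) and the standard library are available. Lean on these libraries where they do the work, as an engineer would, in place of code of your own. Each camera call takes 0.05 s, during which the arm holds its last target.

## Task

Close the stiff brass toggle clamp on top of the blue battery case: take the extension bar from its wooden rest, lay its steel blade deep into the open-topped channel of the clamp's lever, and swing the lever clockwise (seen from above) past its dead point until it snaps fully shut. Then lift the bar out and lay it back in both saddles of its rest. Keep the gripper itself off the clamp's lever, and leave the other things on the shelf where they are.

Things in the scene. Friction and masses are not known exactly. Their poses are not given: they have to be found in the camera images.
- lever (a joint): Lever's turn about its vertical pivot, rad: 0 = open, the start (points toward the robot and its right, 45 degrees off the case's front direction); grows clockwise seen from above; 1.55 = shut on its stop. Sprung: resists with up to 1.4 N m near 0.6 rad, nothing at the dead point, 1.2 rad; released before it, it swings back open; past it, it snaps to 1.55 and stays.
- channel: Brass lever, a straight open-topped U-channel that turns with the joint. Origin on the pivot axis at the height of the channel floor, 114 mm above the shelf; x outward along the channel, z up. Trough from an end wall at x = 18 mm to the open end at 90 mm, 22 mm wide inside, walls 3 mm thick and 18 mm high. Beyond the case's front edge, 43 mm before the pivot, only air is below the bar.
- bar_center (a point): Middle of the extension bar, half-way up, near its centre of mass: grip here. x along the bar to the blade tip, z up. Bar 260 mm long, 16 mm high, 0.25 kg: steel blade 14 mm wide from x = -30 to +130 mm, dark wooden grip 24 mm wide from x = -130 to -30 mm (too wide for the channel). Starts lying on its rest, 38 mm above the shelf.
- bar_tip (a point): End of the bar's steel blade, half-way up: 130 mm along x from bar_center.
- rest: Fixed wooden rest, 200 x 50 mm, 4 mm base, left or right of the case. Origin under its centre; x along the lying bar (blade to +x). Saddles 14 mm long at x = +75 mm (24 mm between its horns, for the blade) and -75 mm (33 mm, for the grip), floors 30 mm above the shelf, horns 12 mm higher. Lying bar: its middle over the origin, at 38 mm height.
- case: Fixed blue steel battery case, 176 x 156 mm, 90 mm high, carrying the clamp; origin at the centre of its underside, its front is -x (roughly facing the robot). The lever's pivot is 45 mm in front of the centre (x = -45 mm, y = 0).
- tray: Fixed divided steel parts tray, 160 x 90 mm, 30 mm high, on the side of the case where the rest is not; origin under its centre. Not needed.
- fuse_a: Bystander: grey ceramic fuse holder, 70 x 30 mm, 30 mm high, in front of the case; origin under its centre.
- fuse_b: Bystander: grey ceramic fuse holder, 70 x 30 mm, 30 mm high, beside the case; origin under its centre.
- earpiece: Bystander: round black bakelite headphone earpiece, 58 mm across, 24 mm high, in front of the case; origin under its centre.
- spare_clamp: Bystander: small loose brass terminal clamp, 60 x 30 mm, 36 mm high; origin under its centre.
- grease_tin: Bystander: plain steel tin, 70 mm across, 70 mm high; origin under its centre.
Mind the look-alikes: they are no part of the job. Of the things shaped like the rest, the wooden one is meant.

How it is judged (in metres and radians):
On the way, in this order (a step that is already met when the one before it is completed fails the run):
1. the bar's blade lies in the channel of the still open lever (its tip 10 to 70 mm from the pivot axis, below the channel's rims) (x of bar_tip in the frame of channel between 0.01 and 0.07 m and y of bar_tip in the frame of channel between -0.011 and 0.011 m and z of bar_tip in the frame of channel between 0 and 0.018 m and value of joint lever below 0.3 rad), for 0.1 s.
2. the lever is past its dead point (over 1.25 rad) with the blade still in the channel (x of bar_tip in the frame of channel between 0.01 and 0.07 m and y of bar_tip in the frame of channel between -0.011 and 0.011 m and z of bar_tip in the frame of channel between 0 and 0.018 m and value of joint lever above 1.25 rad), for 0.05 s.
At the end, for the whole second after the job is handed in: The lever is fully shut (over 1.47 rad), and the bar lies level in both saddles of its rest, blade in the narrow saddle as at the start: its middle within 35 mm along and 10 mm across of the rest's middle, 33 to 43 mm above the shelf, within 0.12 rad of the rest's direction (value of joint lever above 1.47 rad and x of bar_center in the frame of rest between -0.035 and 0.035 m and y of bar_center in the frame of rest between -0.01 and 0.01 m and z of bar_center in the frame of rest between 0.033 and 0.043 m and angle between the x axis of bar_center and the x axis of rest, either way round below 0.12 rad and x of bar_tip in the frame of rest above 0.09 m); the robot touches nothing.
It fails at once if the gripper or arm itself presses on the clamp's lever (over 2 N) (contact force between any of the fingers, the arm and channel above 2 N).
It fails at once if a bystander is moved by more than 30 mm (distance of any of fuse_a, fuse_b, earpiece, spare_clamp, grease_tin from where it was at the start of the episode above 0.03 m).
It also fails if it takes over 64 s, if anything falls off the work surface, if the arm or the gripper's body presses on something with over 40 N, if the wrist force passes 120 N, or if a joint passes its speed limit or range.

## Working session

There is one attempt and no reset: what is moved stays moved. The work goes in short steps, Python scripts to look and compute and a tool call to move; the robot and the scene stay as the last step left them, time stands still between calls to the robot, and variables do not carry over. Pictures are saved under pics/ and viewed, and the job is handed in when it is done.

Besides the shell and the picture viewer there is one more tool, called after "Emit:" by a JSON object that holds its "name" and its "arguments", one argument or row to a line. apply_moves: Moves the arm, as the interface text tells. Its arguments: {"type":"object","properties":{"steps":{"type":"array"}},"required":["steps"]}

```bash
mkdir -p pics; ls; cat > h.py <<'E'
import numpy as np, cv2
from plant import get_obs, snapshot, hand_in
def save(n,f):
    s=snapshot(n); cv2.imwrite('pics/'+f,s['frame']); np.savez('pics/'+f+'.npz',**s); return s
def load(f): return dict(np.load('pics/'+f+'.npz'))
def ray(s,u,v):
    R=cv2.Rodrigues(np.array(s['rvec'],float))[0]; t=np.array(s['tvec'],float).ravel()
    return -R.T@t, R.T@np.array([(u-s['cx'])/s['fx'],(v-s['cy'])/s['fy'],1.])
def onz(s,u,v,z):
    c,d=ray(s,u,v); return c+d*(z-c[2])/d[2]
def proj(s,P):
    R=cv2.Rodrigues(np.array(s['rvec'],float))[0]; t=np.array(s['tvec'],float).ravel()
    p=R@np.array(P,float)+t; return np.array([s['fx']*p[0]/p[2]+s['cx'],s['fy']*p[1]/p[2]+s['cy']])
E
python3 - <<'E'
from h import *
o=get_obs();print(o)
for n in ['scene','top','wrist']:
    s=save(n,n+'0.png'); print(n,ray(s,320,200),s['fx'])
E
```

```text
pics
{'clock': 0.0, 'q': array([67.28264306, 34.38511264, -0.14330591, 91.68187363,  0.10390651,
       54.02331964, -4.57229968]), 'joint_velocities': array([ 0.00974379,  0.03467162, -0.01111661,  0.02569898, -0.0391955 ,
        0.05720414,  0.07489569]), 'joint_torque': array([-4.55788195e-04, -7.76446652e+01,  1.56474028e+00, -2.58014345e+01,
        1.24188111e-02,  9.01740510e-03,  7.13528181e-06]), 'eef_pos': array([ 227.72290737, -687.80373811,  230.40418072]), 'orientation': array([[-6.61555165e-04,  3.14397764e-01, -9.49291108e-01],
       [ 1.42916656e-03, -9.49290049e-01, -3.14398409e-01],
       [-9.99998760e-01, -1.56468699e-03,  1.78680966e-04]]), 'wrist_force': array([-0.47583442, -0.0455533 , -0.19841023]), 'ft_torque': array([-0.03754478,  0.03847071,  0.00882998]), 'opening': 85.36508724582514}
scene (array([1166.93578679,  558.31633665,  681.4154799 ]), array([-0.63192309, -0.54269074, -0.55347633])) 408.92556710402357
top (array([ 444.82649966,   11.94267463, 1162.37970977]), array([ 0.04181308, -0.01286841, -0.99924033])) 448.10441314500525
wrist (array([ 307.80703532, -661.12212344,  373.72865126]), array([-0.32395762, -0.10872204, -0.94001166])) 308.2504862356255
```

View pics/scene0.png

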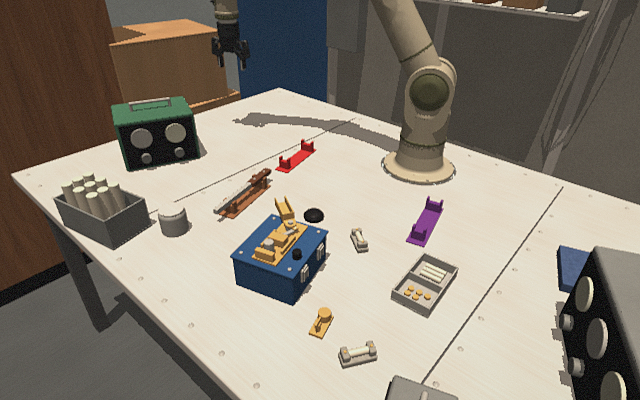

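View pics/top0.png

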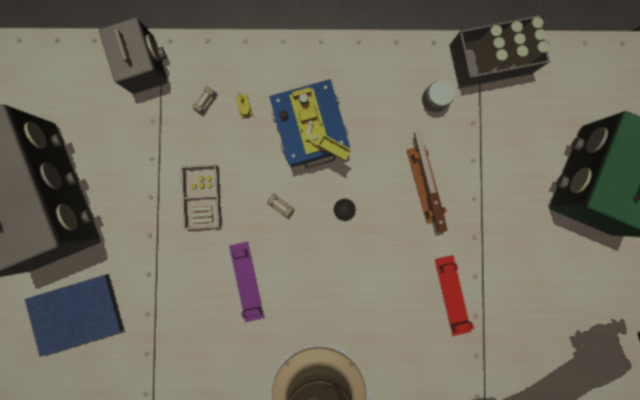

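View pics/wrist0.png

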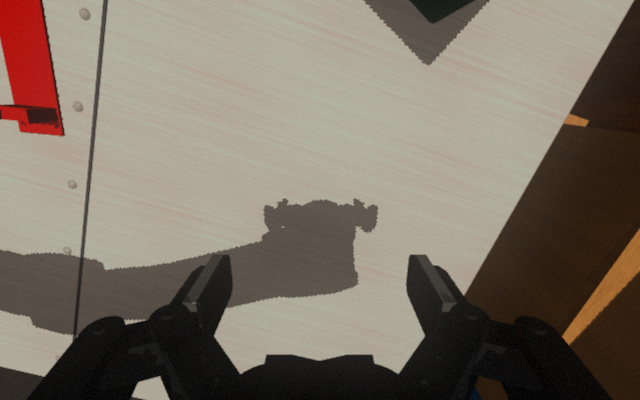

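The top view has x going up and y to the left. Candidates for the rest are wooden with the bar (427,188), red (453,295) and purple (246,282); I choose the wooden one. Candidates for the clamp are the one on the blue case (325,143) and the loose spare (243,104); I choose the one on the case. I'll check both in close crops.

```bash
python3 - <<'E'
from h import *
s=load('top0.png');f=s['frame']
a=cv2.resize(f[70:250,255:465],None,fx=3.3,fy=3.3,interpolation=cv2.INTER_CUBIC)
cv2.imwrite('pics/topc.png',a[:600,:800])
s=load('scene0.png');f=s['frame']
a=cv2.resize(f[150:310,200:370],None,fx=3.7,fy=3.7,interpolation=cv2.INTER_CUBIC)
cv2.imwrite('pics/scenec.png',a[:600,:800])
E
```

```text
(no output)
```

View pics/topc.png

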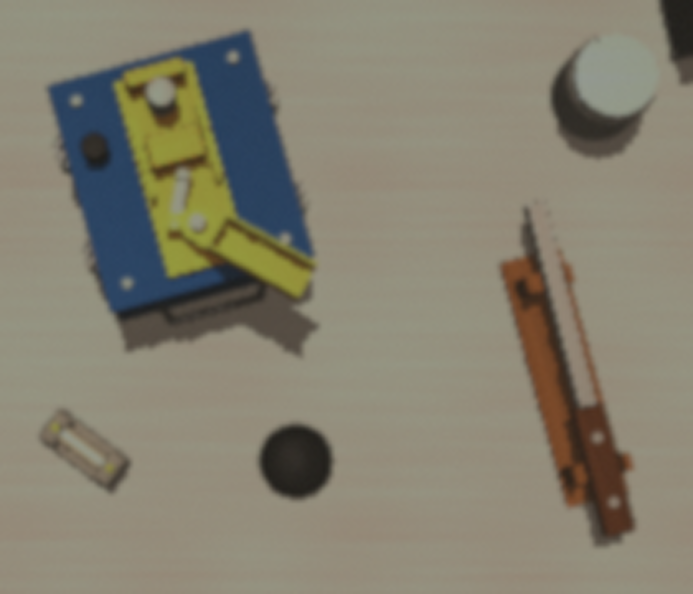

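View pics/scenec.png

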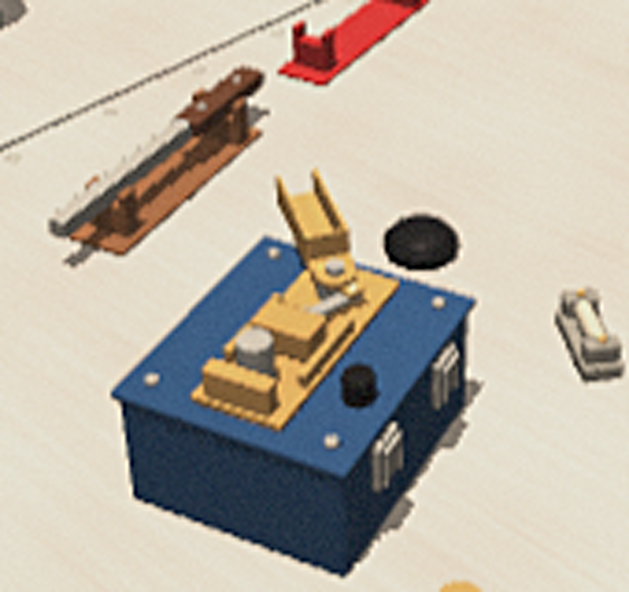

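The crops confirm it. The steel-bladed bar lies on the wooden rest with its blade away from the robot, and the brass lever on the blue case opens toward the robot and its right. Next I measure both.

```bash
python3 - <<'E'
from h import *
s=load('top0.png');f=s['frame'];hsv=cv2.cvtColor(f,cv2.COLOR_BGR2HSV)
def mask(lo,hi,x0,y0,x1,y1):
    m=cv2.inRange(hsv,np.array(lo),np.array(hi)); k=np.zeros_like(m);k[y0:y1,x0:x1]=m[y0:y1,x0:x1];return k
# case via corners from crop
cr=lambda u,v:((u+.5)/3.3+255-.5,(v+.5)/3.3+70-.5)
C=[onz(s,*cr(*p),90)[:2] for p in [(48,88),(247,32),(315,257),(118,318)]]
print(np.round(C,1)); 
C=np.array(C);c=C.mean(0);print('centre',c,[np.linalg.norm(C[i]-C[(i+1)%4]) for i in range(4)])
d=((C[0]-C[3])+(C[1]-C[2]));d/=np.linalg.norm(d);a=np.degrees(np.arctan2(d[1],d[0]))
l=(C[0]-C[1]+C[3]-C[2]);al=np.degrees(np.arctan2(l[1],l[0]))-90
print('case yaw',a,al)
yaw=(a+al)/2;d=np.array([np.cos(np.radians(yaw)),np.sin(np.radians(yaw))])
piv=c-45*d;print('pivot',piv)
for z in(120,132):print('pivot px',onz(s,*cr(197,222),z))
# lever tip
for z in(114,132):
  print('lever end',[np.round(onz(s,*cr(*p),z)[:2],1) for p in[(317,262),(302,300)]])
# bar
T=[onz(s,*cr(*p),46)[:2] for p in [(527,205),(552,200),(577,402),(605,535),(633,527)]];print(np.round(T,1))
m=mask((5,90,40),(18,255,255),400,120,460,240)
n,lab,st,ce=cv2.connectedComponentsWithStats(m);print(st,ce)
E
```

```text
[[740.6 123.1]
 [783.5 -23. ]
 [616.8 -73.6]
 [571.   69.8]]
centre [677.98641013  24.06713974] [np.float64(152.29399404685282), np.float64(174.20618100863226), np.float64(150.61243009491906), np.float64(177.7730590261138)]
case yaw 17.15466679638311 17.046174702498377
pivot [634.97582163  10.83500926]
pivot px [636.47837451  12.75763391 120.        ]
pivot px [634.27205519  12.74825201 132.        ]
lever end [array([609.4, -73.1]), array([582. , -62.5])]
lever end [array([606.6, -71.7]), array([579.7, -61.2])]
[[ 665.  -238.6]
 [ 669.  -257.7]
 [ 514.9 -275.6]
 [ 414.7 -295.9]
 [ 420.9 -317.1]]
[[     0      0    640    400 254793]
 [   407    147     40     86   1190]
 [   425    150      4      6     14]
 [   427    158      1      1      1]
 [   428    160      1      2      2]] [[318.99308458 199.53680046]
 [426.50336134 192.27647059]
 [426.64285714 152.28571429]
 [427.         158.        ]
 [428.         160.5       ]]
```

Emit:
{"name": "apply_moves", "arguments": {
  "steps": [1,0,-3.22,-4.86,0,0,0,1,0,-3.22,-4.86,0,0,0,1,0,-3.22,-4.86,0,0,0,1,0,-3.22,-4.86,0,0,0,1,0,-3.22,-4.86,0,0,0,1,0,-3.22,-4.86,0,0,0,1,0,-3.22,-4.86,0,0,0,1,0,-3.22,-4.86,0,0,0,1,0,-3.22,-4.86,0,0,0,1,0,0,0,5,0,0,1,0,0,0,0,0,0,1,0,0,0,0,0,0]
}}

```text
clock: 1.65
eef_pos: [551.4, -276.4, 231.1]
orientation: [[-0.001, 0.231, -0.973], [-0.0, -0.973, -0.231], [-1.0, 0.0, 0.001]]
wrist_force: [0.2, -0.5, 0.3]
opening: 85.4
```

```bash
python3 - <<'E'
from h import *
s=save('wrist','w1.png');o=get_obs();print(o['clock'],o['eef_pos'],o['orientation'],o['q'])
print(proj(s,o['eef_pos']))
save('top','t1.png')
E
```

```text
1.7 [ 551.37083095 -276.58086914  231.2372394 ] [[-3.40551870e-04  2.30224880e-01 -9.73137395e-01]
 [-2.73040424e-04 -9.73137436e-01 -2.30224794e-01]
 [-9.99999905e-01  1.87302363e-04  3.94264473e-04]] [ 21.49583661  26.84047634  -0.19870183 106.38401526   0.15282436
  46.78823853 -55.47580919]
[320.38751569 257.5813753 ]
```

View pics/w1.png

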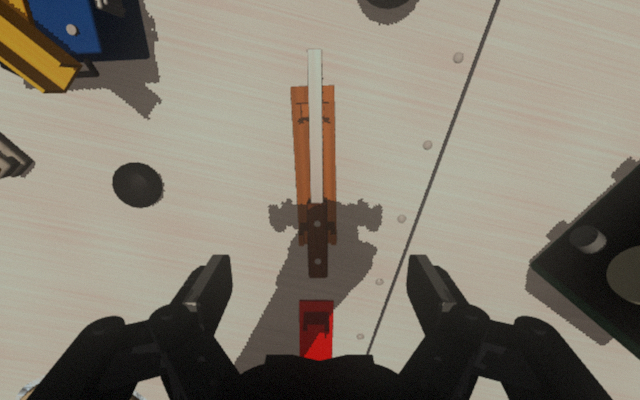

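The wrist view shows the bar upright in the picture: tip about (315,49), wood/steel joint about (316,203), grip end about (318,276). The rest base lies beneath it, from (291,87) to (338,243).

```bash
python3 - <<'E'
from h import *
s=load('w1.png');f=s['frame'];g=f.astype(int)
for v in (60,80,100,130,160,190):
    row=g[v,285:345];bl=(row.min(1)>120)&(row.max(1)-row.min(1)<40)
    print(v,''.join('#' if (r[0]>r[2]*.75) else '.' for r in row))
pts=dict(tipL=(308,49),tipR=(321.5,49),jL=(309.5,203),jR=(324.5,203),eL=(309,276),eR=(327,276))
P={k:onz(s,*p,46)[:2] for k,p in pts.items()}
for k in P:print(k,np.round(P[k],1))
t=(P['tipL']+P['tipR'])/2;j=(P['jL']+P['jR'])/2;e=(P['eL']+P['eR'])/2
print(t,e,np.linalg.norm(t-e),np.linalg.norm(t-j),np.degrees(np.arctan2(*(t-e)[::-1])),np.degrees(np.arctan2(*(t-j)[::-1])),'mid',(t+e)/2)
B=[onz(s,*p,4)[:2] for p in[(291,87),(335,86)]];print('rest',B,np.mean(B,0))
a=cv2.resize(f[30:290,260:380],None,fx=2.3,fy=2.3,interpolation=cv2.INTER_CUBIC)
cv2.imwrite('pics/w1c.png',a)
t=load('t1.png');
E
```

```text
60 ############################################################
80 ############################################################
100 ######..................#############.............##########
130 ########................#############.............##########
160 #########................############..............#########
190 ###########...............############.............#########
tipL [ 666.2 -237.6]
tipR [ 669.2 -250.4]
jL [ 511.  -274.2]
jR [ 514.9 -290.8]
eL [ 416.7 -294.9]
eR [ 421.9 -316.6]
[ 667.70807768 -244.0040329 ] [ 419.28164821 -305.77596113] 255.99113652089198 159.45257582272825 13.963572326323535 13.982030907987923 mid [ 543.49486295 -274.88999701]
rest [array([ 627.63532276, -225.05393655]), array([ 640.17705642, -273.3900318 ])] [ 633.90618959 -249.22198417]
```

View pics/w1c.png

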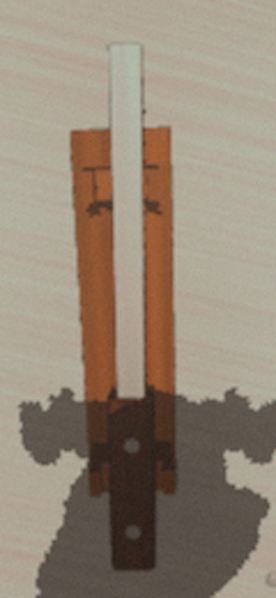

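Emit:
{"name": "apply_moves", "arguments": {
  "steps": [1,2,-0.35,0,-0.7,0,0,1,5,0,0,0,0,0,1,5,0,0,0,0,0,1,5,0,0,0,0,0,1,3.2,0,0,0,0,0,1,1,0,0,0,0,0,1,0,0,0,0,0,0,1,0,0,0,0,0,0]
}}

```text
clock: 2.75
eef_pos: [552.0, -272.8, 20.7]
orientation: [[0.002, 0.242, -0.97], [-0.001, -0.97, -0.242], [-1.0, 0.001, -0.002]]
wrist_force: [1.1, 0.0, -0.1]
opening: 85.3
```

```bash
python3 - <<'E'
from h import *
s=save('wrist','w2.png');o=get_obs();print(o['clock'],o['eef_pos'],o['wrist_force'])
E
```

```text
2.8 [ 551.97109166 -272.75803264   20.80066855] [-0.48336321  0.03969     1.07168624]
```

View pics/w2.png

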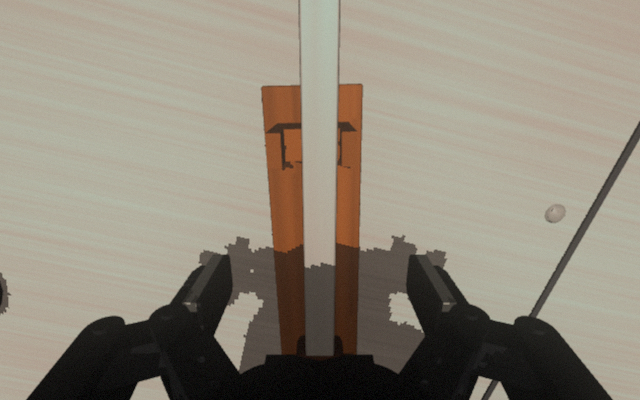

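The blade (columns 303–338) lies centred between the open jaws at about columns 225 and 415. I'll close on it.

Emit:
{"name": "apply_moves", "arguments": {
  "steps": [0,0,0,0,0,0,0,0,0,0,0,0,0,0,0,0,0,0,0,0,0,0,0,0,0,0,0,0,0,0,0,0,0,0,0,0,0,0,0,0,0,0]
}}

```text
clock: 3.55
eef_pos: [551.3, -272.3, 19.5]
orientation: [[0.0, 0.242, -0.97], [-0.0, -0.97, -0.242], [-1.0, 0.0, -0.0]]
wrist_force: [-0.3, -0.5, 6.1]
opening: 13.0
```

Emit:
{"name": "apply_moves", "arguments": {
  "steps": [0,-1,0,0,0,0,0,0,-4,0,0,0,0,0,0,-5,0,0,0,0,0,0,-5,0,0,0,0,0,0,0,0,0,0,0,0,0,0,0,0,0,0,0]
}}

```text
clock: 4.3
eef_pos: [550.6, -271.9, 169.0]
orientation: [[-0.001, 0.242, -0.97], [0.0, -0.97, -0.242], [-1.0, -0.0, 0.001]]
wrist_force: [-0.4, 0.1, -3.1]
opening: 13.1
```

```bash
python3 - <<'E'
from h import *
s=save('wrist','w3.png');o=get_obs();print(o['clock'],o['eef_pos'],o['wrist_force'],o['ft_torque'])
s=save('scene','s3.png')
a=cv2.resize(s['frame'][110:310,180:400],None,fx=3,fy=3,interpolation=cv2.INTER_CUBIC)
cv2.imwrite('pics/s3c.png',a)
E
```

```text
4.35 [ 550.32974225 -271.81175935  168.22405334] [-0.63977451  0.42564071 -2.97544276] [-0.00178654 -0.01745483  0.07081921]
```

View pics/w3.png

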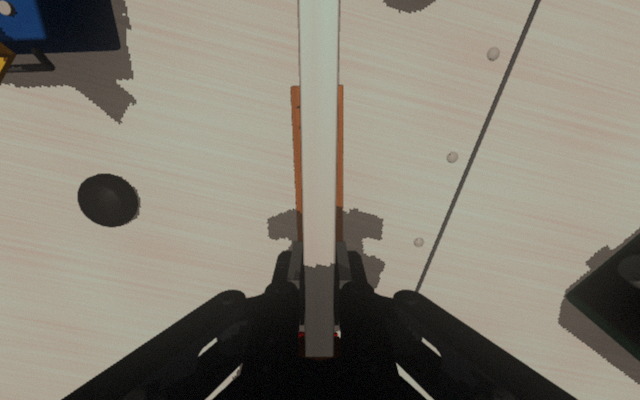

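View pics/s3c.png

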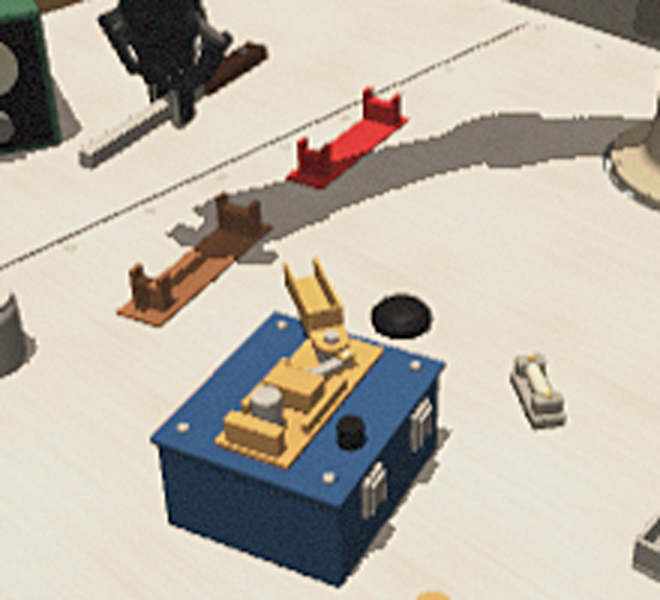

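Emit:
{"name": "apply_moves", "arguments": {
  "steps": [0,0,-4.8,-1.73,0,0,0,0,0,-4.8,-1.73,0,0,0,0,0,-4.8,-1.73,0,0,0,0,0,0,0,-9.6,0,0,0,0,0,0,-9.6,0,0,0,0,0,0,-9.6,0,0,0,0,0,0,-9.6,0,0,0,0,0,0,-9.6,0,0,0,0,0,0,0,0,0,0,0,0,0,0,0,0]
}}

```text
clock: 5.65
eef_pos: [566.2, -120.0, 168.4]
orientation: [[-0.002, 0.881, -0.472], [0.0, -0.472, -0.881], [-1.0, -0.002, 0.0]]
wrist_force: [-0.3, -0.5, -2.6]
opening: 13.0
```

```bash
python3 - <<'E'
from h import *
s=save('wrist','w4.png');o=get_obs();print(o['clock'],o['eef_pos'],o['orientation'],o['q'])
s=save('top','t4.png')
a=cv2.resize(s['frame'][70:250,255:465],None,fx=3.3,fy=3.3,interpolation=cv2.INTER_CUBIC)
cv2.imwrite('pics/t4c.png',a)
s=save('scene','s4.png')
a=cv2.resize(s['frame'][110:310,180:400],None,fx=3,fy=3,interpolation=cv2.INTER_CUBIC)
cv2.imwrite('pics/s4c.png',a)
E
```

```text
5.7 [ 566.3816312  -119.93379788  168.65035877] [[-1.14406324e-03  8.81702430e-01 -4.71804531e-01]
 [ 1.93655640e-04 -4.71804636e-01 -8.81703095e-01]
 [-9.99999327e-01 -1.10009171e-03  3.69027691e-04]] [ 16.07430229  29.43994763 -13.94039712 113.81876268  11.06396547
  38.05594369 -33.0361211 ]
```

View pics/w4.png

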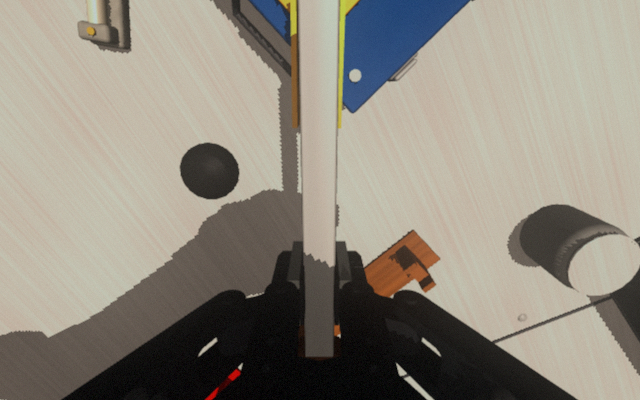

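View pics/t4c.png

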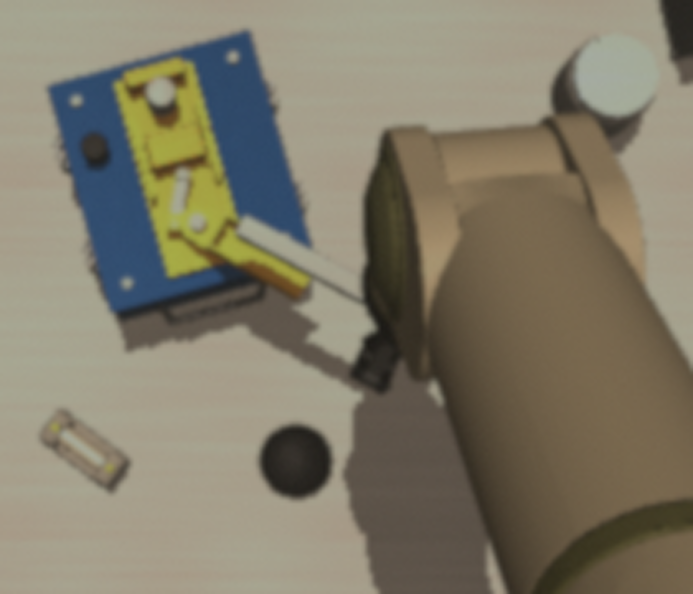

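View pics/s4c.png

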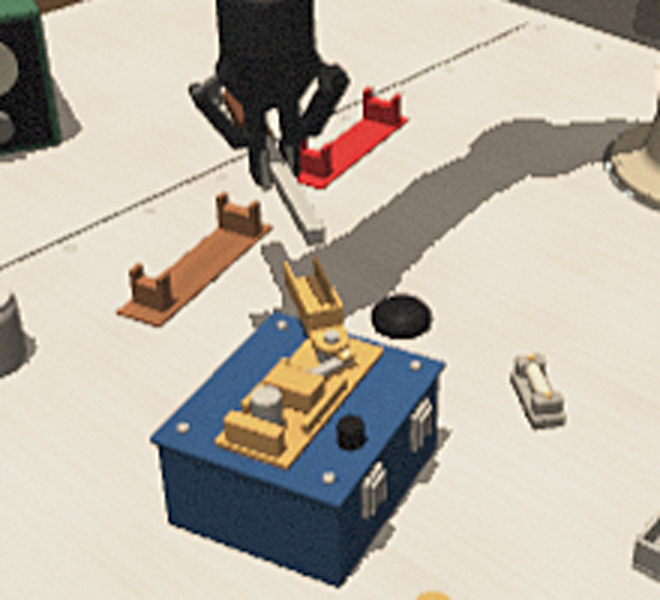

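```bash
python3 - <<'E'
from h import *
s=load('w4.png');f=s['frame']
a=cv2.resize(f[0:150,250:390],None,fx=4,fy=4,interpolation=cv2.INTER_CUBIC);cv2.imwrite('pics/w4c.png',a)
piv=np.array([635,11.5]);al=np.radians(242.1);d=np.array([np.cos(al),np.sin(al)]);n=np.array([-d[1],d[0]])
for x,y in[(90,14),(90,11),(90,-11),(90,-14),(40,14),(40,-14)]:
    p=piv+x*d+y*n;print(x,y,proj(s,[*p,132]))
o=get_obs();t=o['eef_pos'];b=-o['orientation'][:,2]
print('bar dir',np.degrees(np.arctan2(b[1],b[0])))
for x in (119,60):
  for y in(-7,7):
    p=t+b*x+o['orientation'][:,1]*y+np.array([0,0,26.5]);print('bar',x,y,proj(s,p))
E
```

```text
90 14 [340.82966944 136.14412285]
90 11 [335.64451001 136.17253605]
90 -11 [297.63821354 136.38079975]
90 -14 [292.45801806 136.40918575]
40 14 [342.46723178  40.46921824]
40 -14 [289.27827516  40.81708442]
bar dir 61.932085642718185
bar 119 -7 [295.55723605 -26.39106299]
bar 119 7 [339.30158607 -26.55193402]
bar 60 -7 [299.77291494 155.49165104]
bar 60 7 [336.43530521 155.40126926]
```

View pics/w4c.png

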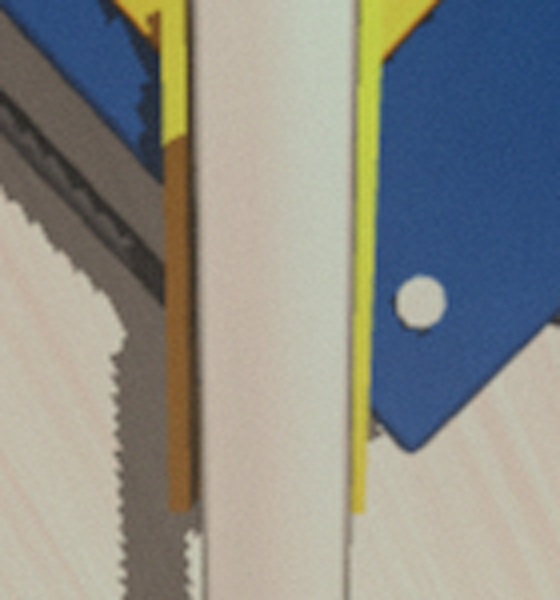

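```bash
python3 - <<'E'
from h import *
s=load('w4.png');o=get_obs();R=o['orientation'];t=o['eef_pos']
b=-R[:,2];y=R[:,1]
for u,v in[(317.1,128),(317.7,40)]:
    p=onz(s,u,v,132)-t;print('lever axis: along',p@b,'lat',p@y)
p=onz(s,319.2,140,t[2]+26.5)-t;print('bar',p@b,p@y)
p=onz(s,318.3,2,t[2]+26.5)-t;print('bar',p@b,p@y)
T=load('t4.png');cr=lambda u,v:((u+.5)/3.3+255-.5,(v+.5)/3.3+70-.5)
p=onz(T,*cr(242,225),t[2]+26.5)-t;print('tip top',p@b,p@y)
p=onz(T,*cr(197,222),130)-t;print('pivot top',p@b,p@y)
p=onz(T,*cr(309,280),132)-t;print('mouth top',p@b,p@y)
E
```

```text
lever axis: along 62.78879044796294 lat -0.8240969476132054
lever axis: along 108.37449935123657 lat -0.2934384918533559
bar 65.87577347510415 0.4224682409980089
bar 111.0459918450361 0.24059543685755982
tip top 116.23928868830072 -0.5127375598711733
pivot top 149.0054052044864 -2.2829474387110307
mouth top 60.214988843985566 -1.206667508530423
```

Emit:
{"name": "apply_moves", "arguments": {
  "steps": [0,0,-0.08,-0.5,0,0,0,0,2,0,0,0,0,0,0,2,0,0,0,0,0,0,1,0,0,0,0,0,0,0.7,0,0,0,0,0,0,0.6,0,0,0,0,0,0,0,0,0,0,0,0,0,0,0,0,0,0,0]
}}

```text
clock: 6.8
eef_pos: [568.5, -115.2, 106.6]
orientation: [[0.001, 0.883, -0.469], [-0.0, -0.469, -0.883], [-1.0, 0.001, -0.0]]
wrist_force: [0.4, 1.0, -2.1]
opening: 12.8
```

```bash
python3 - <<'E'
from h import *
s=save('wrist','w5.png');o=get_obs();print(o['clock'],o['eef_pos'],o['wrist_force'],o['ft_torque'])
s=save('top','t5.png')
a=cv2.resize(s['frame'][100:190,280:400],None,fx=5,fy=5,interpolation=cv2.INTER_CUBIC)
cv2.imwrite('pics/t5c.png',a)
s=save('scene','s5.png')
a=cv2.resize(s['frame'][170:290,230:360],None,fx=5,fy=5,interpolation=cv2.INTER_CUBIC)
cv2.imwrite('pics/s5c.png',a)
E
```

```text
6.85 [ 568.54897362 -115.229722    106.65980655] [-0.06344854  0.93170677 -2.2107324 ] [ 0.0482123  -0.02926983 -0.0376613 ]
```

View pics/w5.png

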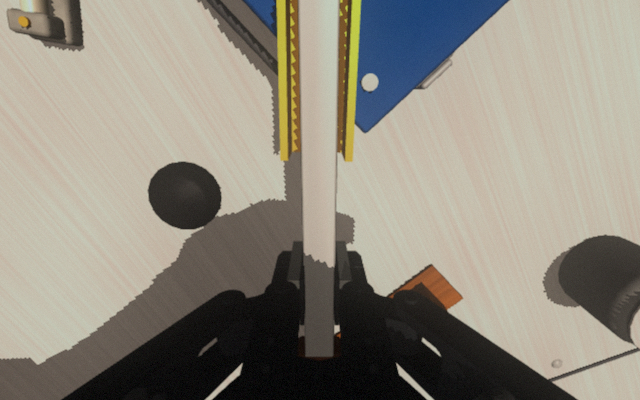

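View pics/t5c.png

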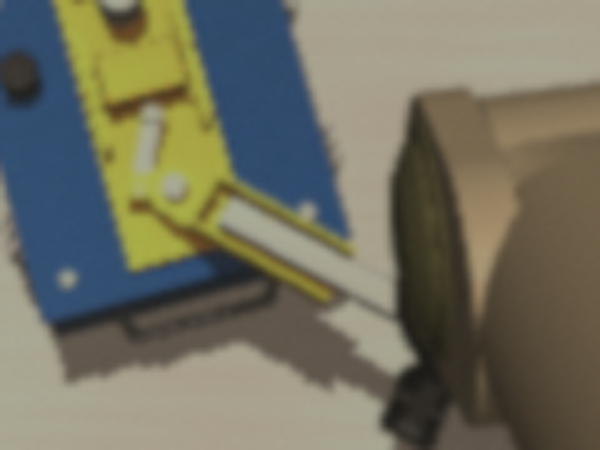

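View pics/s5c.png

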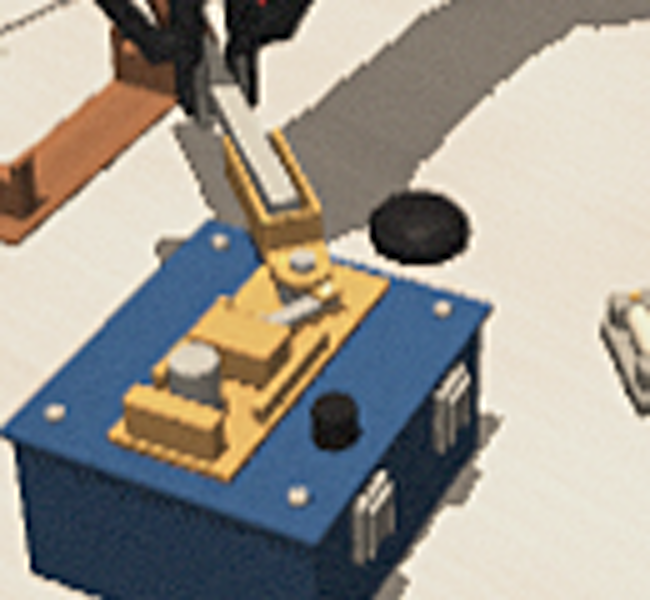

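```bash
python3 - <<'E'
from h import *
s=load('w5.png');o=get_obs();R=o['orientation'];t=o['eef_pos']
b=-R[:,2];y=R[:,1]
for u,v in[(316.7,160),(319,20)]:
    p=onz(s,u,v,132)-t;print('lever: along',p@b,'lat',p@y)
T=load('t5.png');cr=lambda u,v:((u+.5)/5+280-.5,(v+.5)/5+100-.5)
for n,u,v,z in[('tip',224,216,133),('wallL',217,187,132),('wallR',200,218,132),('mouthL',352,247,132),('mouthR',332,298,132),('pivot',174,187,130)]:
    p=onz(T,*cr(u,v),z);q=p-t;print(n,p.round(1),q@b,q@y)
E
```

```text
lever: along 58.177839200786565 lat -0.5087779515280584
lever: along 106.47199110280451 lat 0.4124380821971794
tip [620.5 -10.6 133. ] 116.78122967040187 -3.097956116425861
wallL [634.2  -7.3 132. ] 126.13401473325051 7.456573748271926
wallR [6.197e+02 5.000e-01 1.320e+02] 126.18485036227136 -9.052415774599194
mouthL [606.7 -70.  132. ] 57.81577166658868 12.524411055066343
mouthR [582.8 -60.8 132. ] 54.74580133008904 -12.833721636119575
pivot [634.5  12.6 130. ] 143.8552542215316 -1.7101532189757596
```

The blade is in the channel near its end wall, at top crop (224,216). The pivot is about 146 mm from the TCP. I'll start the sweep.

Emit:
{"name": "apply_moves", "arguments": {
  "steps": [0,0,-0.65,0.2,2.5,0,0,0,0,-1.29,-0.05,5,0,0,0,0,-1.29,-0.06,5,0,0,0,0,-1.29,-0.06,5,0,0,0,0,-1.29,-0.06,5,0,0,0,0,-1.29,-0.06,5,0,0,0,0,-1.29,-0.06,5,0,0]
}}

```text
clock: 7.82
eef_pos: [508.7, -62.3, 106.7]
orientation: [[0.003, 0.484, -0.875], [-0.003, -0.875, -0.484], [-1.0, 0.004, -0.001]]
wrist_force: [4.7, -12.7, -4.0]
opening: 13.1
```

```bash
python3 - <<'E'
from h import *
s=save('wrist','w6.png');o=get_obs();print(o['clock'],o['eef_pos'],o['orientation'],o['wrist_force'],o['ft_torque'],o['q'])
s=save('top','t6.png')
a=cv2.resize(s['frame'][100:190,280:400],None,fx=5,fy=5,interpolation=cv2.INTER_CUBIC)
cv2.imwrite('pics/t6c.png',a)
E
```

```text
7.875 [507.75152888 -60.61271036 106.67031368] [[ 1.87188852e-03  4.81065215e-01 -8.76682813e-01]
 [-1.87024683e-03 -8.76681132e-01 -4.81068286e-01]
 [-9.99996499e-01  2.54011945e-03 -7.41338648e-04]] [  3.14567155 -10.73301219  -3.98059215] [-2.52644612 -0.69829597 -0.81179809] [  1.70710692  30.82388016  -1.87627653 125.63953986   2.68354615
  23.46560461 -63.609136  ]
```

View pics/w6.png

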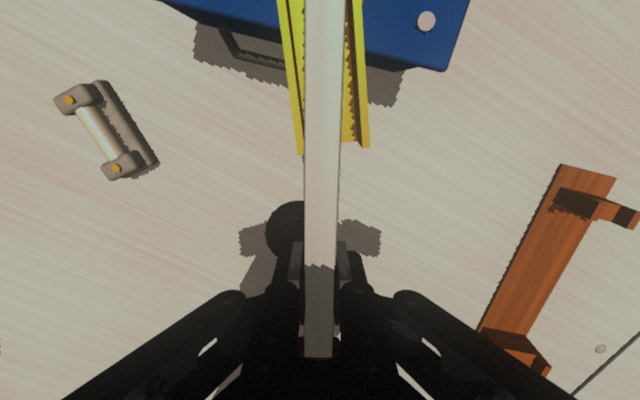

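View pics/t6c.png

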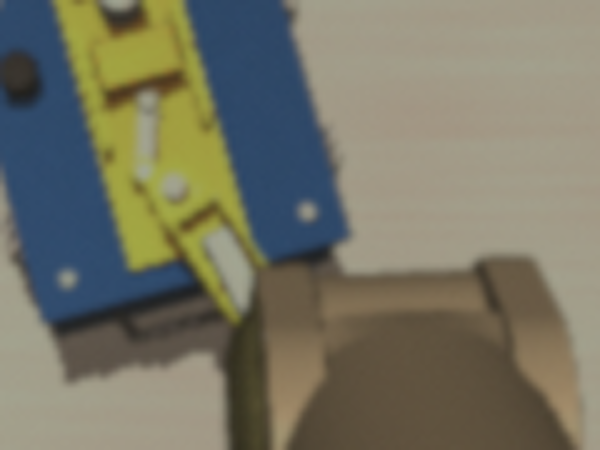

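Emit:
{"name": "apply_moves", "arguments": {
  "steps": [0,0,-1.29,-0.06,5,0,0,0,0,-1.29,-0.06,5,0,0,0,0,-1.29,-0.06,5,0,0,0,0,-1.29,-0.06,5,0,0,0,0,-1.29,-0.06,5,0,0,0,0,-1.29,-0.06,5,0,0,0,0,-1.29,-0.06,5,0,0]
}}

```text
clock: 8.8
eef_pos: [488.0, 26.3, 106.3]
orientation: [[-0.002, -0.104, -0.995], [-0.002, -0.995, 0.104], [-1.0, 0.002, 0.002]]
wrist_force: [-3.0, -4.8, -1.0]
opening: 12.9
```

```bash
python3 - <<'E'
from h import *
s=save('wrist','w7.png');o=get_obs();print(o['clock'],o['eef_pos'],o['orientation'],o['wrist_force'],o['ft_torque'],o['q'])
s=save('top','t7.png')
a=cv2.resize(s['frame'][100:190,260:380],None,fx=5,fy=5,interpolation=cv2.INTER_CUBIC)
cv2.imwrite('pics/t7c.png',a)
E
```

```text
8.85 [488.46353795  28.65469758 106.28402624] [[-1.50569857e-03 -1.05203452e-01 -9.94449580e-01]
 [-1.29931928e-04 -9.94450678e-01  1.05203765e-01]
 [-9.99998858e-01  2.87615909e-04  1.48367367e-03]] [-1.6269779  -1.87932031 -1.23142533] [-0.52490671  0.28843822 -0.28960546] [-16.00203766  30.30965358   8.47861205 128.73742125 -11.61606872
  21.71768995 -93.88953032]
```

View pics/w7.png

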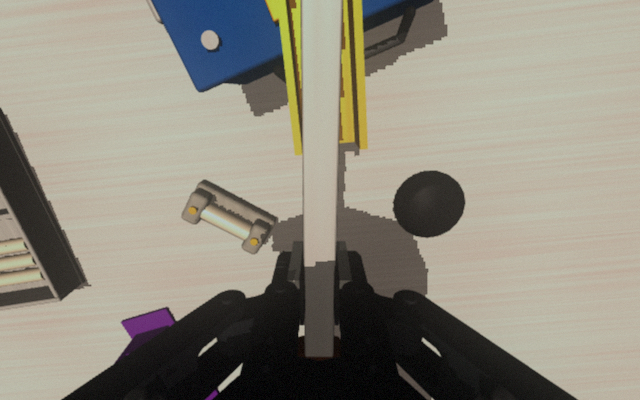

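View pics/t7c.png

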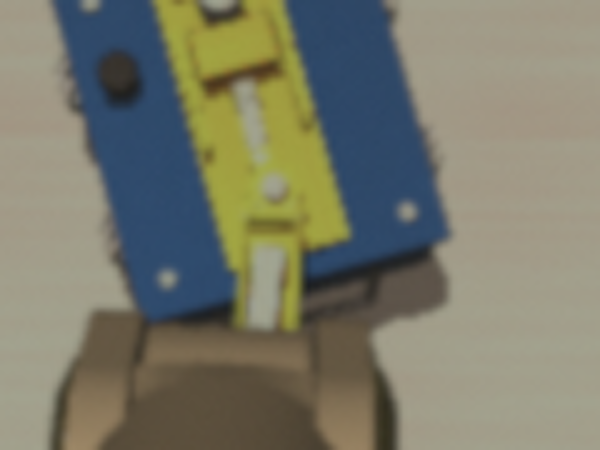

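Emit:
{"name": "apply_moves", "arguments": {
  "steps": [0,0,-1.29,-0.15,5,0,0,0,0,-1.29,-0.15,5,0,0,0,0,-1.29,-0.1,5,0,0,0,0,-1.29,-0.06,4,0,0,0,0,-0.3,0,0.5,0,0,0,0,0,0,0,0,0,0,0,0,0,0,0,0]
}}

```text
clock: 9.78
eef_pos: [506.8, 79.0, 106.3]
orientation: [[-0.0, -0.422, -0.907], [-0.0, -0.907, 0.422], [-1.0, 0.0, -0.0]]
wrist_force: [0.2, 0.1, -2.5]
opening: 13.0
```

```bash
python3 - <<'E'
from h import *
s=save('wrist','w8.png');o=get_obs();print(o['clock'],o['eef_pos'],o['orientation'],o['wrist_force'],o['ft_torque'],o['q'])
s=save('top','t8.png')
a=cv2.resize(s['frame'][100:190,260:380],None,fx=5,fy=5,interpolation=cv2.INTER_CUBIC)
cv2.imwrite('pics/t8c.png',a)
E
```

```text
9.825 [506.8171298   79.07193393 106.32644397] [[-5.96430012e-05 -4.22390758e-01 -9.06413837e-01]
 [-1.76728494e-04 -9.06413820e-01  4.22390762e-01]
 [-9.99999983e-01  1.85381805e-04 -2.05872422e-05]] [-0.63569736  0.67334195 -3.1429451 ] [-0.03286231  0.0018534   0.00393837] [ -25.48079167   31.84644477   14.73267729  126.09607826  -19.15478525
   24.10872351 -110.28274725]
```

View pics/w8.png

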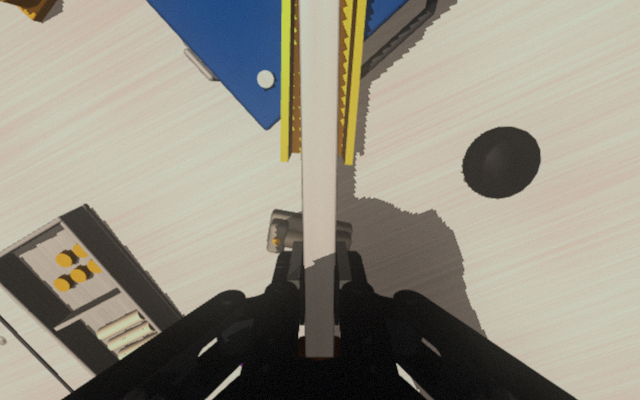

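View pics/t8c.png

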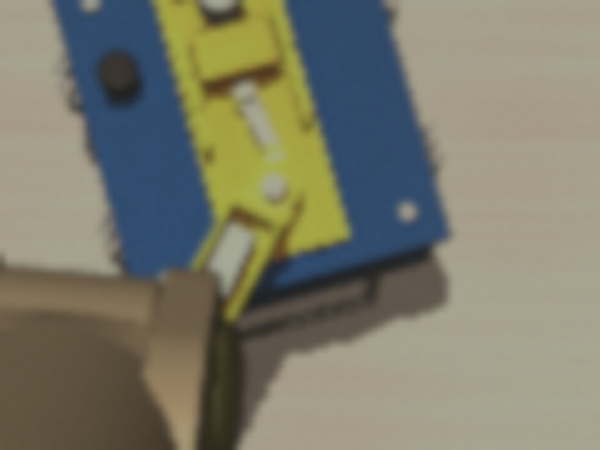

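The lever has snapped over: wrist forces are about zero, and the lever lies parallel to the bar at yaw about −27°. I'll lift the bar straight out.

Emit:
{"name": "apply_moves", "arguments": {
  "steps": [0,-1.5,0,0,0,0,0,0,-2.5,0,0,0,0,0,0,-3,0,0,0,0,0,0,0,0,0,0,0,0,0,0,0,0,0,0,0]
}}

```text
clock: 10.5
eef_pos: [506.7, 79.9, 176.3]
orientation: [[0.0, -0.422, -0.907], [0.0, -0.907, 0.422], [-1.0, -0.0, -0.0]]
wrist_force: [-0.1, -0.1, -3.3]
opening: 12.9
```

```bash
python3 - <<'E'
from h import *
s=save('wrist','w9.png');o=get_obs();print(o['clock'],o['eef_pos'],o['wrist_force'])
s=save('top','t9.png')
a=cv2.resize(s['frame'][100:190,260:380],None,fx=5,fy=5,interpolation=cv2.INTER_CUBIC)
s=save('scene','s9.png')
b=cv2.resize(s['frame'][150:290,220:380],None,fx=4,fy=4,interpolation=cv2.INTER_CUBIC)
cv2.imwrite('pics/t9c.png',a);cv2.imwrite('pics/s9c.png',b)
t=o['eef_pos'];R=o['orientation']
# planned: translation to (551.3,-272.3) then rotate
d=R.T@(np.array([551.3,-272.3,t[2]])-t);print('shift mm tool',d)
yaw=np.degrees(np.arctan2(-R[1,2],-R[0,2]));print(yaw,'turn tool x',-(14.0-yaw))
E
```

```text
10.55 [506.48451406  79.85419906 175.89989223] [-0.36879426 -0.45321198 -2.34529394]
shift mm tool [-1.07771197e-02  3.00339069e+02 -1.89254990e+02]
-24.964054364340285 turn tool x -38.964054364340285
```

View pics/t9c.png

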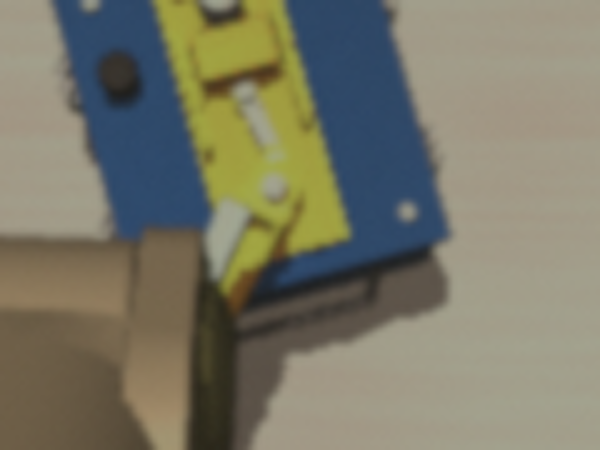

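View pics/s9c.png

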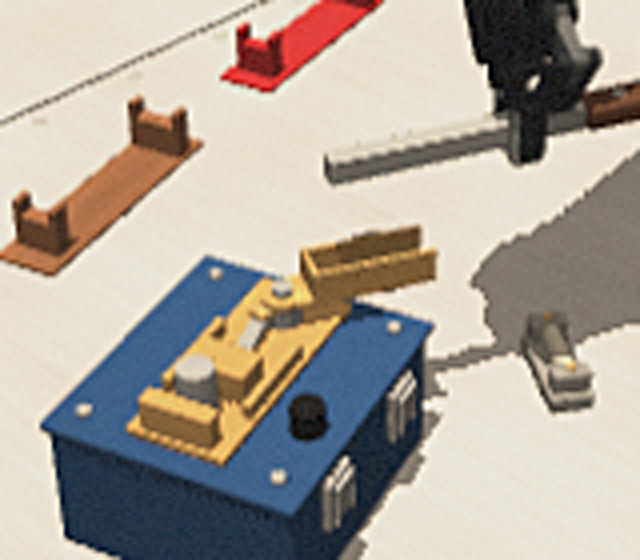

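Emit:
{"name": "apply_moves", "arguments": {
  "steps": [0,0,4.29,-2.7,0,0,0,0,0,4.29,-2.7,0,0,0,0,0,4.29,-2.7,0,0,0,0,0,4.29,-2.7,0,0,0,0,0,4.29,-2.7,0,0,0,0,0,4.29,-2.7,0,0,0,0,0,4.29,-2.7,0,0,0,0,0,0,0,-9.74,0,0,0,0,0,0,-9.74,0,0,0,0,0,0,-9.74,0,0,0,0,0,0,-9.74,0,0,0,0,0,0,0,0,0]
}}

```text
clock: 12.15
eef_pos: [550.9, -272.3, 175.3]
orientation: [[-0.001, 0.24, -0.971], [0.001, -0.971, -0.24], [-1.0, -0.001, 0.001]]
wrist_force: [0.1, 0.2, -3.0]
opening: 13.3
```

Emit:
{"name": "apply_moves", "arguments": {
  "steps": [0,0,0,0,0,0,0,0,0,0,0,0,0,0]
}}

```text
clock: 12.4
eef_pos: [551.4, -272.1, 176.0]
orientation: [[-0.001, 0.24, -0.971], [0.0, -0.971, -0.24], [-1.0, -0.0, 0.0]]
wrist_force: [-0.9, -0.4, -2.2]
opening: 12.9
```

```bash
python3 - <<'E'
from h import *
s=save('wrist','w10.png');o=get_obs();print(o['clock'],o['eef_pos'],o['orientation'],o['wrist_force'])
t=o['eef_pos'];R=o['orientation']
d=R.T@(np.array([551.3,-272.3,t[2]])-t);print('shift mm tool',d)
print('yaw',np.degrees(np.arctan2(-R[1,2],-R[0,2])))
for f in('w3.png','w10.png'):
  g=load(f)['frame'].astype(int)
  for v in(20,100,220):
    print(f,v,g[v,290:350].sum(1)[::1].tolist() if 0 else np.argsort(-abs(np.diff(g[v,290:352].sum(1))))[:4]+290)
s=save('scene','s10.png')
b=cv2.resize(s['frame'][80:290,180:380],None,fx=2.8,fy=2.8,interpolation=cv2.INTER_CUBIC)
cv2.imwrite('pics/s10c.png',b)
E
```

```text
12.45 [ 551.51660711 -272.03317874  176.07627628] [[-3.48775789e-04  2.40269731e-01 -9.70706101e-01]
 [-6.50032545e-06 -9.70706161e-01 -2.40269743e-01]
 [-9.99999939e-01 -7.74903636e-05  3.40120639e-04]] [ 0.45684676 -0.01286089 -1.47797932]
shift mm tool [7.72817425e-05 2.06960904e-01 2.74370923e-01]
yaw 13.902462169344652
w3.png 20 [337 339 299 297]
w3.png 100 [342 336 290 300]
w3.png 220 [302 334 335 301]
w10.png 20 [337 298 339 296]
w10.png 100 [300 341 336 290]
w10.png 220 [334 301 302 335]
```

View pics/w10.png

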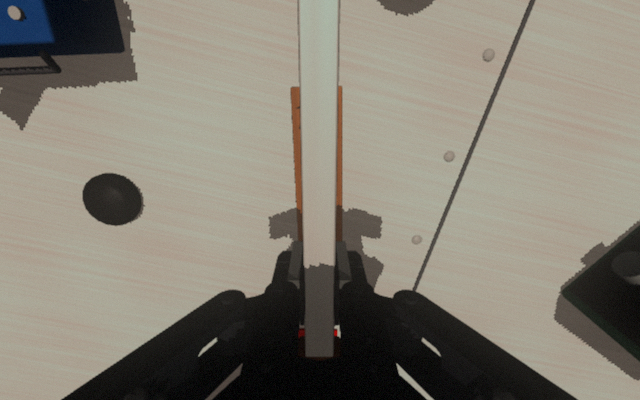

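View pics/s10c.png

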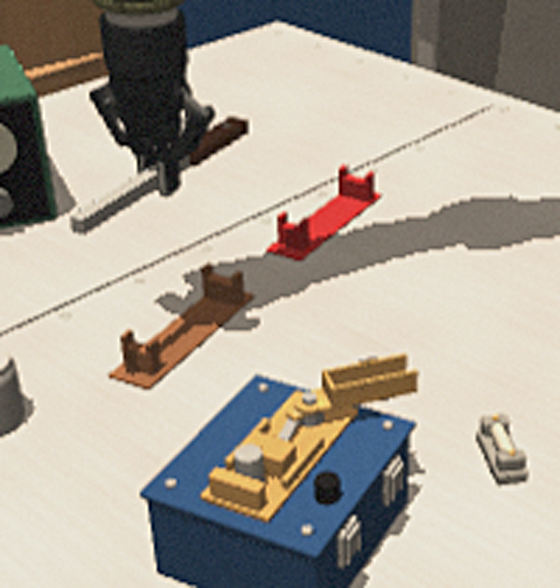

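The bar hasn't shifted in the grip; its edges match the picture taken after the first lift within 1 px. The pose matches the pick-up. Lowering it now.

Emit:
{"name": "apply_moves", "arguments": {
  "steps": [0,5,0,0,0,0,0,0,4,0,0,0,0,0,0,2.5,0,0,0,0,0,0,1.5,0,0,0,0,0,0,1.2,0,0,0,0,0,0,0.8,0,0,0,0,0,0,0.6,0,0,0,0,0,0,0,0,0,0,0,0,0,0,0,0,0,0,0]
}}

```text
clock: 13.62
eef_pos: [551.7, -272.3, 20.7]
orientation: [[0.001, 0.242, -0.97], [-0.0, -0.97, -0.242], [-1.0, 0.0, -0.001]]
wrist_force: [-0.2, -0.0, -2.5]
opening: 13.1
```

```bash
python3 - <<'E'
from h import *
s=save('wrist','w11.png');o=get_obs();print(o['clock'],o['eef_pos'],o['wrist_force'],o['ft_torque'])
s=save('scene','s11.png')
b=cv2.resize(s['frame'][140:240,190:310],None,fx=5,fy=5,interpolation=cv2.INTER_CUBIC)
cv2.imwrite('pics/s11c.png',b)
E
```

```text
13.675 [ 551.74554438 -272.33515916   20.71703895] [ 0.16753841 -0.19422779 -2.37160538] [ 0.03830534 -0.03209009  0.04831956]
```

View pics/s11c.png

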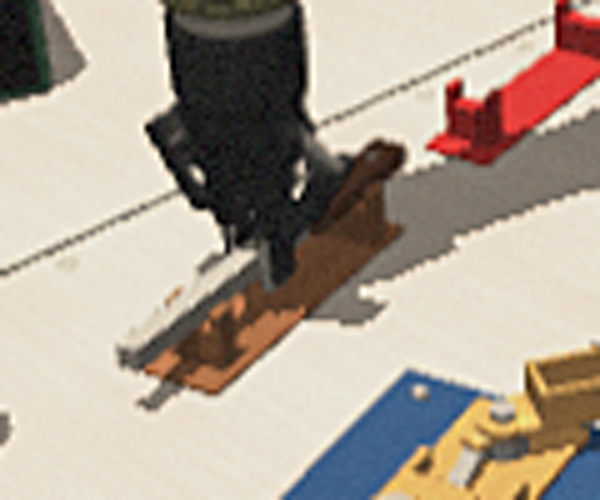

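View pics/w11.png

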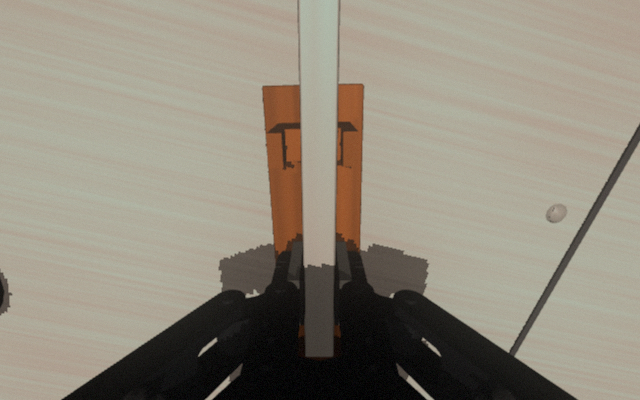

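The bar is over the rest, about 1 mm above its seat and between the saddle horns. I'll lower the last bit, release, and retreat.

Emit:
{"name": "apply_moves", "arguments": {
  "steps": [0,0.12,0,0,0,0,0,0,0,0,0,0,0,0,0.3,0,0,0,0,0,0,1,0,0,0,0,0,0,1,0,0,0,0,0,0,1,0,0,0,0,0,0,1,0,0,0,0,0,0,1,0,0,0,0,0,0,1,0,0,0,0,0,0]
}}

```text
clock: 14.85
eef_pos: [551.5, -272.2, 19.0]
orientation: [[-0.0, 0.242, -0.97], [-0.0, -0.97, -0.242], [-1.0, 0.0, 0.0]]
wrist_force: [-0.5, -0.6, -0.6]
opening: 85.5
```

Emit:
{"name": "apply_moves", "arguments": {
  "steps": [1,-2,0,0,0,0,0,1,-4,0,0,0,0,0,1,-5,0,0,0,0,0,1,-5,0,0,0,0,0,1,-5,0,0,0,0,0,1,0,0,0,0,0,0,1,0,0,0,0,0,0]
}}

```text
clock: 15.72
eef_pos: [551.2, -272.0, 229.8]
orientation: [[0.001, 0.242, -0.97], [-0.0, -0.97, -0.242], [-1.0, 0.0, -0.001]]
wrist_force: [0.3, -0.4, -1.0]
opening: 85.6
```

```bash
python3 - <<'E'
from h import *
s=save('wrist','w12.png');o=get_obs();print(o['clock'],o['eef_pos'],o['wrist_force'],o['opening'])
s=save('scene','s12.png')
b=cv2.resize(s['frame'][140:310,190:370],None,fx=3.5,fy=3.5,interpolation=cv2.INTER_CUBIC)
cv2.imwrite('pics/s12c.png',b); save('top','t12.png')
E
```

```text
15.775 [ 550.87002746 -271.80273942  228.86686772] [ 0.04484595 -0.93053194 -0.47549396] 85.15970496888738
```

View pics/s12c.png

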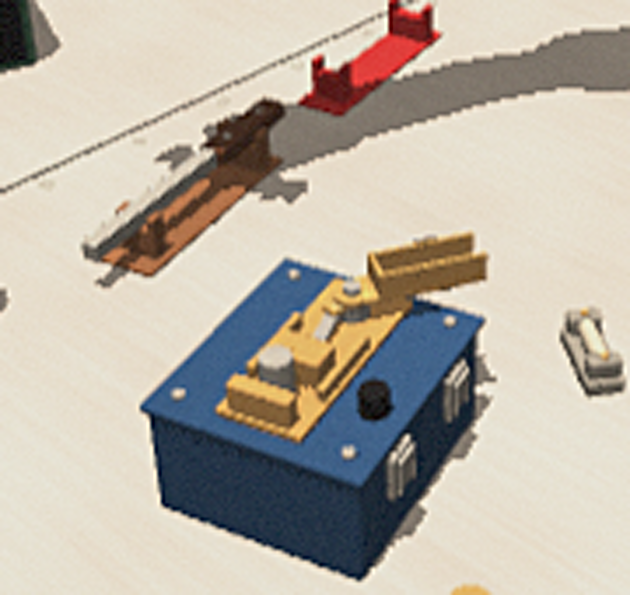

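View pics/w12.png

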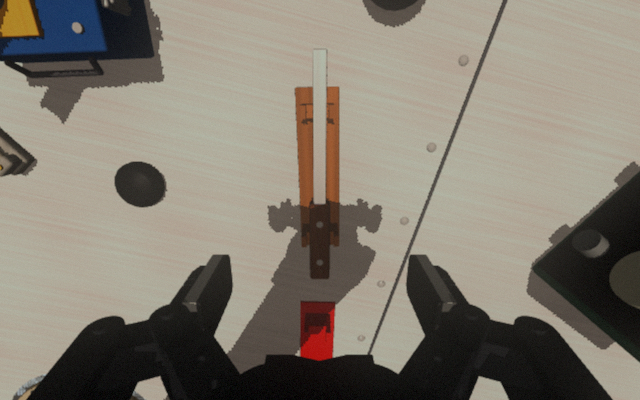

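View pics/t12.png

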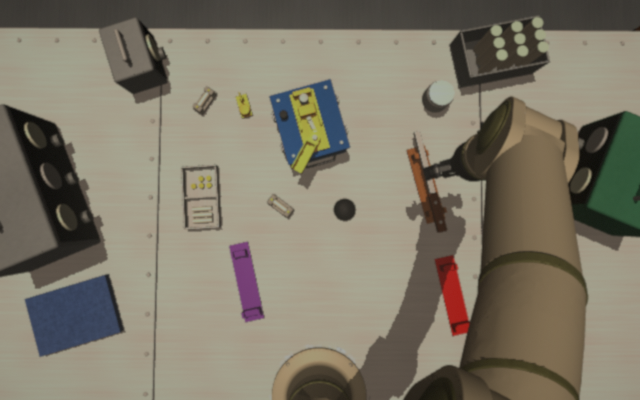

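The bar lies in both saddles as it did at the start, the lever is shut at top (305,155), and the bystanders are where they were. One numeric check before handing in.

```bash
python3 - <<'E'
from h import *
s=load('w12.png')
t=onz(s,319.5,49,46);e=onz(s,319.5,278,46);print('bar mid',((t+e)/2).round(1),'yaw',np.degrees(np.arctan2(t[1]-e[1],t[0]-e[0])),'was 543.5 -274.9 13.96')
T=load('t12.png');T0=load('top0.png')
hsv=cv2.cvtColor(T['frame'],cv2.COLOR_BGR2HSV);m=cv2.inRange(hsv,np.array((20,120,90)),np.array((35,255,255)))
m2=np.zeros_like(m);m2[140:180,285:325]=m[140:180,285:325]
for a in (T,):
  cv2.imwrite('pics/t12c.png',cv2.resize(T['frame'][125:180,280:335],None,fx=10,fy=10,interpolation=cv2.INTER_CUBIC))
# bystander diffs
for n,(x0,y0,x1,y1) in dict(fa=(262,190,298,222),ear=(330,195,360,224),fb=(190,84,220,116),sp=(233,88,255,120),tin=(420,78,458,114)).items():
    print(n,cv2.absdiff(T['frame'],T0['frame'])[y0:y1,x0:x1].mean())
E
```

```text
bar mid [ 543.3 -273.8   46. ] yaw 13.988357011631297 was 543.5 -274.9 13.96
fa 16.90740740740741
ear 12.568582375478927
fb 15.636111111111111
sp 16.083333333333332
tin 15.39571150097466
```

View pics/t12c.png

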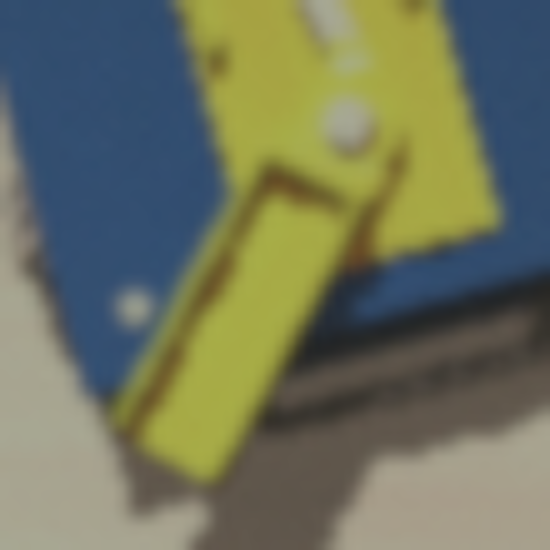

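```bash
python3 -c "
from plant import hand_in
print(hand_in())"
```

```text
the job is handed in; nothing more can be done
None
```

The clamp is closed and the extension bar is back in both saddles of its wooden rest. I handed the job in at about 15.8 s; no verdict is reported.

I gripped the bar on its blade, about 10 mm ahead of its middle, and laid it in the open lever's channel with the tip about 28 mm from the pivot. I then swung the lever clockwise until it snapped over; the force on the wrist peaked at about 14 N in the readings, then dropped to nearly zero. The bar came straight up out of the channel and went back into the rest.

Last checks before handing in:
- **Lever:** it turned about 90° in the top view, which agrees with fully shut (1.55 rad) as closely as the picture allows.
- **Bar:** its middle is within about 1 mm of where it started and its direction is within 0.1°. The pictures show the blade in the narrow saddle.
- **Bystanders:** all five look unmoved in the top view. I compared them only by eye; the pixel differences were spread evenly over all five, which I took for a brightness change.
- **Gripper:** it was open and about 210 mm above the work surface, touching nothing.

No check failed. The pivot estimates from different views disagreed by 2–4 mm, so I kept the tip clear of the channel's end wall during the swing.

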